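# Set the die gauge with its thumb wheel

### The arm

A 6-joint arm with a two-finger parallel gripper is mounted at the origin on a cart in front of the work surface, level with it; the furniture and walls round the work are solid. World frame = base frame: x ahead of the robot, y to its left, z up, the work surface at z = 0. Lengths are in m, angles in degrees, forces in N, time in s.
With the tool pointing down it reaches from about 0.375 to 0.9 m from the base axis. Payload 3.1 kg.
Tool frame: the origin (TCP) lies on the centre line of the jaws, within the pads' length; the fingertips stand 25 mm ahead of it and the grasp point (between the pads) lies 6 mm ahead of it; z points along the fingers, y is the line along which they close (so a half turn about z gives the same grasp; the last joint's range is limited). The gripper opens to 87 mm and grips with 3 to 60 N. Pads are 19 mm wide; open, the fingers measure 117 mm over their backs; the gripper's body (75 mm by 190 mm) begins 51 mm behind the grasp point.
Start: joints at [54.861, 30.224, 82.088, -0, 67.689, -10.227], TCP at [0.263, 0.567, 0.248] pointing down, gripper open.
Joint ranges: [-176.69, 176.69], [-43.24, 126.21], [12.49, 139.97], [-82, 262], [0, 151.66], [-163.58, 163.58]. Speed limits (degrees/s): [159.86, 159.86, 180, 180, 180, 180].

### API

Orientations are given as a 3x3 rotation matrix whose columns are the frame's x, y, z axes.
In Python, from rig import * gives the robot as it stands.
- The arm moves only by the tool step_arm, never from a script. Its argument "steps" is a list of rows, each a list of 7 numbers: the shift along the tool's x, y, z normalised to -1 to 1, where 1 is 0.3 m, then the turn, a rotation vector about the tool's x, y, z normalised to -1 to 1, where 1 is 45 degrees, then the gripper's target within -1 to 1 (shut at 1, half-way at 0, fully open at -1). A call has 1 to 8 rows; each row is the pose to reach, as a shift and turn from the pose commanded when the call began, along the tool's axes at that moment; what a row does not reach only later rows make up. A row lasts 1/12 s, in which the tool goes at most 41.7 mm and 7.16 degrees, less where a joint would pass 70% of its speed; a pose out of reach is approached as far as the arm can. A call with a number of a shift or a turn outside -1 to 1 is refused whole. A call with a gripper value outside its range is refused whole. The fingers move at their own pace and stop on an object; the grip force is fixed at half the most. Time passes only in rows, so rows that repeat a pose let the fingers close. It gives the time, the measured TCP pose, the force, the opening and the grip force at its end, in the units of the state.
- read_state(): the state, without advancing time (a new reading comes with each control period).
- capture(name): name is "side" or "top" or "wrist"; returns a dict with "image" (480x640x3 uint8, red, green, blue), "vertical_fov" (degrees; the focal length in pixels is half the picture's height over the tangent of half this angle, whatever the lens; pixels are square), "cx", "cy" (the principal point, pixels), "world_from_camera" (4x4, takes a point from camera to world coordinates); the wrist camera has in their place "T_tool_cam" (4x4, takes a point from camera to tool coordinates, whose origin is the TCP and whose axes are the flange's). Camera axes: x right, y down, z forward; pixel columns grow to the right and rows downward; lengths in m; the calibration is good to about 2 mm. A picture is of the moment at which its call begins: read the wrist's pose just before it. There is no depth.
- hand_in(): hands the job in; it is judged then, once.
The state is a dict: "time_s": time; "joint_positions": joint angles; "qvel": joint speeds; "tau": joint torques, N m; "position": TCP position; "tcp_rot": TCP orientation; "force": force on the tool from outside, world axes, zero at the start; "moment": the same for the moment, N m; "opening": opening from 0.0 (shut) to 1.0 (fully open); "grasp_force": force on a finger pad.
Only numpy, scipy, OpenCV 4.12 (cv2) and the standard library are available. Lean on these libraries where they do the work, as an engineer would, in place of code of your own. Each camera call takes 0.05 s, during which the arm holds its last target. There are 200 camera calls.

### The job

Set the die gauge on the bench: with a fingertip, roll its knurled wheel so that the sliding jaw closes towards the brass die, until the pointer on the jaw stands in line with the gauge mark on the rail beside it. Press the wheel only gently, do not push the jaw or the mark themselves, and do not lift or shift the die or the other things standing about. Take the finger away when the pointer is on the mark.

Things in the scene. Friction and masses are not known exactly. Their poses are not given: they have to be found in the camera images.
- gauge: the die gauge, fixed to the bench: dark steel base plate 190 x 110 x 10 mm, with the wheel on its near end and a fixed anvil on its far end. Origin: in the plate's underside, 85 mm from the near end, 105 mm from the far end; x runs along the gauge from wheel to anvil, y to the left, z up. The wheel's top is highest, 73 mm above the origin; jaw, anvil and mark are at most 37 mm high
- wheel_axle (a point): centre of the knurled steel wheel, 43 mm above the bench and 40 mm behind the gauge's origin; frame as the gauge's (x towards the anvil, the axle lies along y). The wheel is 60 mm in diameter (radius 30 mm) and 18 mm wide, and stands up between two grey cheeks, 34 mm over their outsides; the cheeks end 54 mm above the bench, so the top 19 mm of the wheel is free.
- wheel: the wheel itself (turns about y). 1 rad moves the jaw 8 mm, so 10 mm of rolling at the rim moves it 2.7 mm, the way the top of the wheel moves. It turns easily (under 1.5 N at the rim), stays where it is left and can be rolled back. Wheel, cheeks, rods and jaw are one sprung cradle: it gives up to 6 mm straight down, starts at about 3 N, needs about 5 N for 3 mm and 8 N for 6 mm, then stops hard
- jaw: the grey sliding jaw, 20 x 60 x 17 mm, on two guide rods, travel 38 mm; its top is 34 mm above the bench. A thin steel pointer, 3 mm wide, lies across its top and sticks out to the right (gauge -y). Origin on the gauge's mid line at bench height, below the pointer
- pointer (a point): end of the jaw's pointer, 32 mm above the bench; frame as the gauge's
- mark_line (a point): the gauge mark: near end of a thin steel line, 3 mm wide, on a small dark saddle (14 x 13 x 12 mm) that is clamped on the graduated aluminium rail to the right of the jaw; 32 mm above the bench, 1.5 mm beyond the pointer's end. It is clamped and does not slide by itself. In line when pointer and mark have the same gauge x
- die_brass: loose brass die, a round block 25 mm across and 18 mm high, standing on the base plate by the anvil; origin under its centre. Leave alone
- punch: loose dark punch, 19 mm across and 36 mm high, standing on the base plate's left side; origin under its centre. Leave alone
- spool: loose cream thread spool, 31 mm across and 38 mm high. Leave alone
- oiler: loose small oil bottle, 32 mm across and 95 mm high. Leave alone
- eyelet_box: loose small box 59 x 86 x 32 mm. Leave alone
- tape: loose roll of tape, 96 mm across, 19 mm high. Leave alone
- press_blue_2: fixed blue hand press on a wooden board, to the left of the gauge; an obstacle. Origin under it at bench height; it reaches about 80 mm to the left and right of its origin, 110 mm to the front and 150 mm to the back, and is 365 mm high, its lever on the right 490 mm. If the arm starts left of it, go round its front (robot side)
- marker: loose marker pen 135 mm long, lying. Leave alone

How it is judged:
By the outcome, as a careful person would: the job done as asked, in the order asked, and still so for the second after the job is handed in, with the robot touching nothing.
It also fails if it takes over 51 s, if anything falls off the work surface, if the arm or the gripper's body presses on something with over 40 N, if the wrist force passes 120 N, or if a joint passes its speed limit or range.

## Working session

There is one attempt and no reset: what is moved stays moved. The work goes in short steps, Python scripts to look and compute and a tool call to move; the robot and the scene stay as the last step left them, time stands still between calls to the robot, and variables do not carry over. Pictures are saved under pics/ and viewed, at most 10 in all, crops included, and the job is handed in when it is done.

Besides the shell and the picture viewer there is one more tool, called after "Request:" by a JSON object that holds its "api" and its "payload". step_arm: Moves the arm, as the interface text tells. Scaled input: -1 to 1 covers 0.3 m each way for a shift and 45 degrees each way for a turn. Its arguments: {"type":"object","properties":{"steps":{"type":"array"}},"required":["steps"]}

```bash
mkdir -p pics
cat > h.py <<'E'
from rig import *
import numpy as np, cv2
def shot(n,f):
    c=capture(n); cv2.imwrite('pics/'+f,c['image'][:,:,::-1]); return c
def px2w(c,u,v,z):
    T=np.array(c['world_from_camera']); f=240/np.tan(np.radians(c['vertical_fov']/2))
    d=T[:3,:3]@np.array([(u-c['cx'])/f,(v-c['cy'])/f,1]); o=T[:3,3]
    return o+d*(z-o[2])/d[2]
def w2px(c,p):
    T=np.linalg.inv(np.array(c['world_from_camera'])); f=240/np.tan(np.radians(c['vertical_fov']/2))
    q=T[:3,:3]@np.array(p)+T[:3,3]; return np.array([c['cx']+f*q[0]/q[2],c['cy']+f*q[1]/q[2]])
E
python3 - <<'E'
from h import *
c=shot('top','t1.png');d=shot('side','s1.png')
import pickle
for n,k in(('top',c),('side',d)):
    pickle.dump({a:b for a,b in k.items() if a!='image'},open(n+'.pkl','wb')); print(np.round(k['world_from_camera'],3),k['vertical_fov'],k['cx'],k['cy'])
s=read_state();print(s['time_s'],s['position'],np.round(s['tcp_rot'],4),s['force'])
E
```

```text
[[ 0.002 -0.994  0.108  0.386]
 [-1.    -0.002  0.007  0.117]
 [-0.006 -0.108 -0.994  1.264]
 [ 0.     0.     0.     1.   ]] 52.552244787711615 319.5861008706162 241.52620269606683
[[ 0.662 -0.382  0.645 -0.108]
 [-0.749 -0.31   0.586 -0.467]
 [-0.024 -0.871 -0.491  0.556]
 [ 0.     0.     0.     1.   ]] 57.98718205449412 315.4794779782987 239.27307058493787
0.1 [0.26289051 0.56636471 0.2466676 ] [[-9.070e-01  4.212e-01 -1.100e-03]
 [ 4.212e-01  9.070e-01 -1.600e-03]
 [ 3.000e-04 -1.900e-03 -1.000e+00]] [-0.22636936 -0.67811653 -0.15793868]
```

View pics/t1.png

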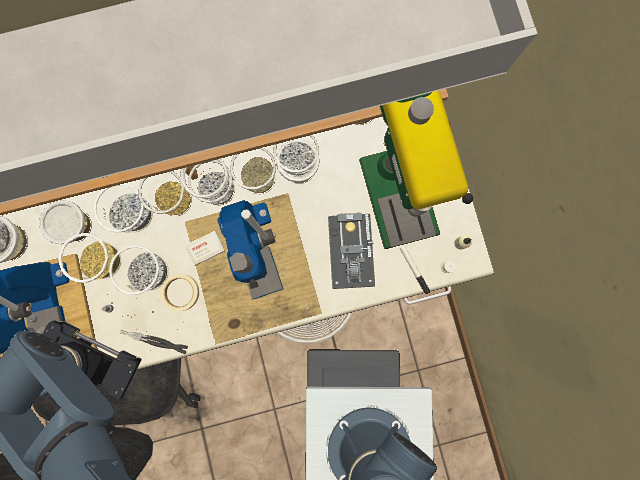

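View pics/s1.png

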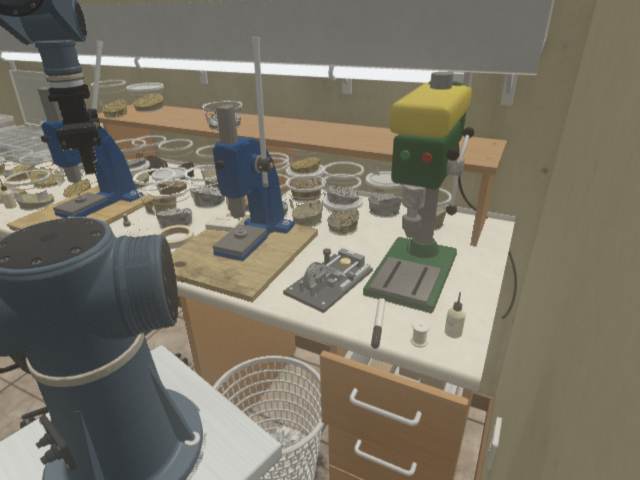

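The top view shows the gauge plate at about columns 330-375, rows 212-290, with the wheel at its near end (352,268). In the side view the gauge is at about (328,278). The arm starts to the left, and the press stands between it and the gauge.

Run:
```python
from h import *
a=cv2.imread('pics/t1.png')[205:295,322:382]; b=cv2.imread('pics/s1.png')[240:315,280:380]
a=cv2.resize(a,None,fx=6.6,fy=6.6,interpolation=cv2.INTER_CUBIC);b=cv2.resize(b,None,fx=4,fy=4,interpolation=cv2.INTER_CUBIC)
o=np.zeros((600,800,3),np.uint8);o[:a.shape[0],:a.shape[1]]=a;o[:b.shape[0],400:400+b.shape[1]]=b
cv2.imwrite('pics/z1.png',o)
```

```text
(no output)
```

View pics/z1.png

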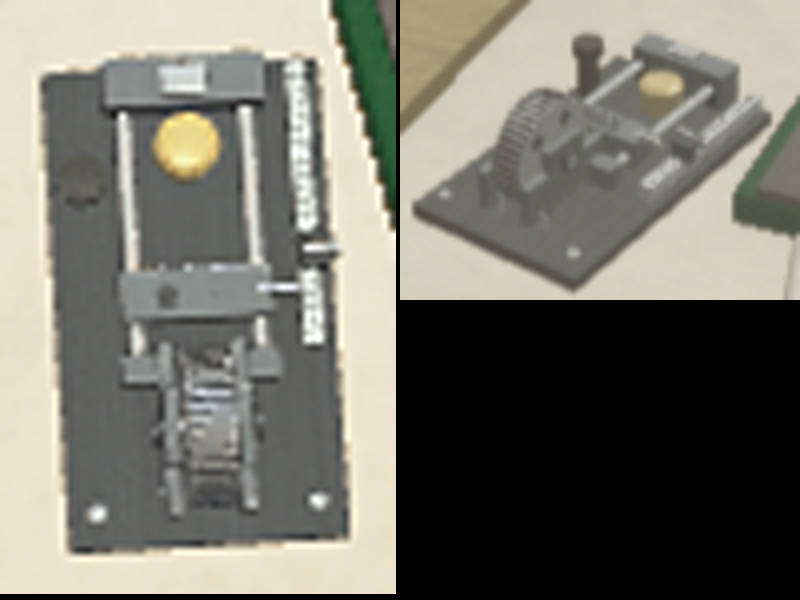

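The zoomed crop shows the plate corners at zoom pixels (70,552), (348,538), (318,60) and (42,75). The wheel is at (212,420), the pointer end at about (297,288), and the mark line at about (305,248). The jaw has to move forward.

Run:
```python
from h import *
import pickle
c=pickle.load(open('top.pkl','rb'))
P=lambda u,v,z: px2w(c,322+(u+.5)/6.6-.5,205+(v+.5)/6.6-.5,z)
nl,nr,fr,fl=[P(u,v,.01) for u,v in((70,552),(348,538),(318,60),(42,75))]
print(nl,nr,fr,fl,np.linalg.norm(nl-nr),np.linalg.norm(fl-nl))
x=(fl+fr-nl-nr);x/=np.linalg.norm(x);y=np.array([-x[1],x[0],0]);mid=(nl+nr+fl+fr)/4
o=mid-x*.01;o[2]=0
print('yaw',np.degrees(np.arctan2(x[1],x[0])),'o',o)
g=lambda p:((p-o)@x,(p-o)@y)
w=o-x*.04
print('axle',w,'r',np.hypot(*w[:2]))
print('wheel seen',g(P(212,420,.06)),'pointer',g(P(297,288,.032)),'mark',g(P(305,248,.032)))
s=read_state();print(np.round(w2px(c,list(w[:2])+[.073]),1))
```

```text
[0.40201899 0.09269949 0.01      ] [ 0.40768601 -0.01541354  0.01      ] [ 0.59585373 -0.00540475  0.01      ] [0.58971227 0.1036844  0.01      ] 0.10826145687135824 0.188014460452723
yaw 3.196930482421137 o [0.48883331 0.04333372 0.        ]
axle [0.44889556 0.041103   0.        ] r 0.45077342532982045
wheel seen (np.float64(-0.03814215497477168), np.float64(-0.0008102685855699753)) pointer (np.float64(0.01226839909706707), np.float64(-0.038468175815766656)) mark (np.float64(0.027574553626144357), np.float64(-0.04253859903722116))
[353.7 268.7]
```

Request:
{"api": "step_arm", "payload": {"steps": [[-0.323, -0.757, 0, 0, 0, -0.627, 1], [-0.323, -0.757, 0, 0, 0, -0.627, 1], [-0.323, -0.757, 0, 0, 0, -0.627, 1], [-0.323, -0.757, 0, 0, 0, -0.627, 1], [-0.323, -0.757, 0, 0, 0, -0.627, 1], [-0.323, -0.757, 0, 0, 0, -0.627, 1], [-0.323, -0.757, 0, 0, 0, -0.627, 1], [-0.323, -0.757, 0, 0, 0, -0.627, 1]]}}

```text
time_s: 0.77
position: [0.2549, 0.3183, 0.2475]
tcp_rot: [[-0.999, -0.054, -0.001], [-0.054, 0.999, -0.001], [0.001, -0.0, -1.0]]
force: [0.7, 0.5, 0.3]
opening: 0.475
grasp_force: 0.0
```

Request:
{"api": "step_arm", "payload": {"steps": [[-0.1, -0.25, 0, 0, 0, 0, 1], [-0.166, -0.336, 0, 0, 0, 0, 1], [-0.166, -0.336, 0, 0, 0, 0, 1], [-0.433, -0.952, 0, 0, 0, 0, 1], [-0.433, -0.952, 0, 0, 0, 0, 1], [-0.433, -0.952, 0, 0, 0, 0, 1], [-0.433, -0.952, 0, 0, 0, 0, 1], [-0.433, -0.952, 0, 0, 0, 0, 1]]}}

```text
time_s: 1.43
position: [0.4044, 0.0404, 0.2478]
tcp_rot: [[-0.998, -0.058, 0.003], [-0.058, 0.998, -0.0], [-0.003, -0.001, -1.0]]
force: [-0.2, 0.2, 0.3]
opening: 0.009
grasp_force: 0.0
```

Request:
{"api": "step_arm", "payload": {"steps": [[0, 0, 0, 0, 0, 0, 1], [0, 0, 0, 0, 0, 0, 1], [0, 0, 0, 0, 0, 0, 1], [0, 0, 0, 0, 0, 0, 1]]}}

```text
time_s: 1.77
position: [0.4011, 0.0437, 0.2473]
tcp_rot: [[-0.998, -0.06, -0.001], [-0.06, 0.998, 0.001], [0.001, 0.001, -1.0]]
force: [1.1, 0.9, 0.4]
opening: 0.007
grasp_force: 0.0
```

Run:
```python
from h import *
s=read_state();print(s['time_s'],s['position'],np.round(s['tcp_rot'],4),s['force'],s['joint_positions'],s['opening'])
c=shot('wrist','w1.png');print(np.round(c['T_tool_cam'],4),c['vertical_fov'],c['cx'],c['cy'])
```

```text
1.7667 [0.40105454 0.04371491 0.24732118] [[-9.982e-01 -5.960e-02 -1.000e-03]
 [-5.960e-02  9.982e-01  6.000e-04]
 [ 9.000e-04  6.000e-04 -1.000e+00]] [1.11488729 0.8986548  0.39407514] [-9.76550815e+00  1.31514402e+01  1.12041850e+02  2.66920708e-02
  5.48677127e+01 -1.03195487e+02] 0.006741385849193759
[[ 9.000e-04 -9.625e-01 -2.711e-01  7.370e-02]
 [ 1.000e+00  7.000e-04  8.000e-04  1.000e-03]
 [-6.000e-04 -2.711e-01  9.625e-01 -1.384e-01]
 [ 0.000e+00  0.000e+00  0.000e+00  1.000e+00]] 61.72441721132006 327.4239074791453 237.70326460576482
```

View pics/w1.png

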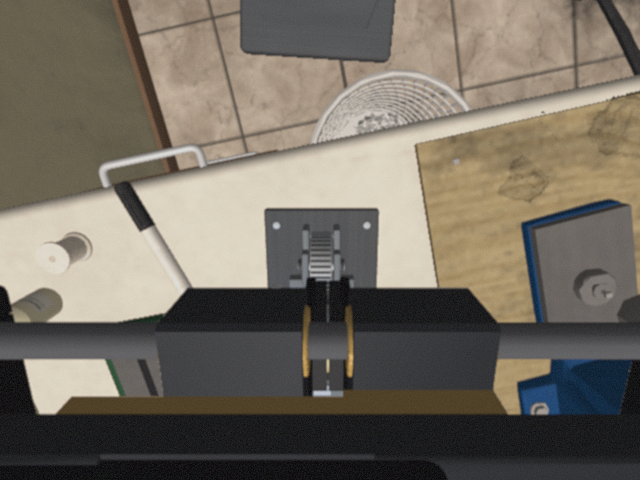

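The wrist view shows the wheel top at (320,255) just ahead of the fingers, but the gripper hides the jaw. I'll turn the tool by half a turn, so that the camera sits over the jaw side.

Request:
{"api": "step_arm", "payload": {"steps": [[0, 0, 0, 0, 0, 1, 1], [0, 0, 0, 0, 0, 1, 1], [0, 0, 0, 0, 0, 1, 1], [0, 0, 0, 0, 0, 1, 1], [0, 0, 0, 0, 0, 1, 1], [0, 0, 0, 0, 0, 1, 1], [0, 0, 0, 0, 0, 1, 1]]}}

```text
time_s: 2.4
position: [0.401, 0.0439, 0.2476]
tcp_rot: [[-0.745, 0.667, -0.0], [0.667, 0.745, 0.0], [0.0, 0.0, -1.0]]
force: [-0.1, 0.7, 0.1]
opening: 0.003
grasp_force: 0.0
```

Request:
{"api": "step_arm", "payload": {"steps": [[0, 0, 0, 0, 0, 1, 1], [0, 0, 0, 0, 0, 1, 1], [0, 0, 0, 0, 0, 1, 1], [0, 0, 0, 0, 0, 1, 1], [0, 0, 0, 0, 0, 1, 1], [0, 0, 0, 0, 0, 1, 1], [0, 0, 0, 0, 0, 1, 1]]}}

```text
time_s: 2.98
position: [0.401, 0.0439, 0.2476]
tcp_rot: [[-0.056, 0.998, -0.0], [0.998, 0.056, 0.0], [0.0, -0.0, -1.0]]
force: [1.2, 0.6, 0.6]
opening: 0.003
grasp_force: 0.0
```

Request:
{"api": "step_arm", "payload": {"steps": [[0, 0, 0, 0, 0, 1, 1], [0, 0, 0, 0, 0, 1, 1], [0, 0, 0, 0, 0, 1, 1], [0, 0, 0, 0, 0, 1, 1], [0, 0, 0, 0, 0, 1, 1], [0, 0, 0, 0, 0, 1, 1], [0, 0, 0, 0, 0, 1, 1]]}}

```text
time_s: 3.57
position: [0.401, 0.0439, 0.2476]
tcp_rot: [[0.667, 0.745, -0.0], [0.745, -0.667, 0.0], [0.0, -0.0, -1.0]]
force: [-0.1, -0.3, 0.1]
opening: 0.007
grasp_force: 0.0
```

Request:
{"api": "step_arm", "payload": {"steps": [[0, 0, 0, 0, 0, 1, 1], [0, 0, 0, 0, 0, 1, 1], [0, 0, 0, 0, 0, 1, 1], [0, 0, 0, 0, 0, 1, 1], [0, 0, 0, 0, 0, 1, 1], [0, 0, 0, 0, 0, 1, 1], [0, 0, 0, 0, 0, 1, 1], [0, 0, 0, 0, 0, 1, 1]]}}

```text
time_s: 4.23
position: [0.401, 0.0438, 0.2476]
tcp_rot: [[0.998, 0.06, -0.0], [0.06, -0.998, 0.0], [-0.0, -0.0, -1.0]]
force: [-0.9, 0.1, 1.2]
opening: 0.002
grasp_force: 0.0
```

```bash
cat >> h.py <<'E'
def wrist(f):
    s=read_state(); c=shot('wrist',f)
    B=np.eye(4);B[:3,:3]=s['tcp_rot'];B[:3,3]=s['position']
    c['world_from_camera']=B@np.array(c['T_tool_cam']); return s,c
E
python3 - <<'E'
from h import *
s,c=wrist('w2.png');print(s['time_s'],s['position'],np.round(s['tcp_rot'],4),s['force'],s['joint_positions'])
import pickle;c.pop('image');pickle.dump(c,open('w2.pkl','wb'))
E
```

```text
4.2333 [0.40100653 0.04377914 0.24760389] [[ 9.982e-01  5.990e-02 -2.000e-04]
 [ 5.990e-02 -9.982e-01  1.000e-04]
 [-2.000e-04 -1.000e-04 -1.000e+00]] [-0.86419152  0.09121991  1.18838892] [-9.74614214e+00  1.31033146e+01  1.12051536e+02  7.72927480e-03
  5.48558189e+01  7.68158769e+01]
```

View pics/w2.png

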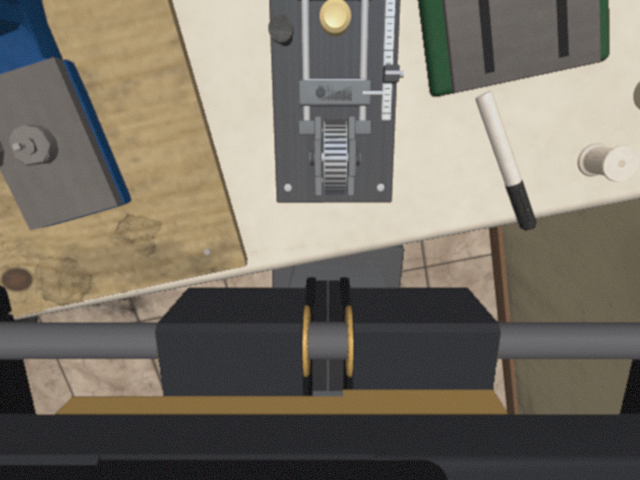

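This view shows the whole gauge. The near plate corners are at (277,202) and (392,201), the wheel is at (335,158), the pointer end at (383,93), and the mark at (388,73).

Run:
```python
from h import *
import pickle
c=pickle.load(open('w2.pkl','rb'))
nl=px2w(c,277,202,.01);nr=px2w(c,392,201,.01);print(nl,nr,np.linalg.norm(nl-nr))
m=px2w(c,300,10,.01)
y=(nl-nr)/np.linalg.norm(nl-nr);x=np.array([y[1],-y[0],0]);o=(nl+nr)/2+x*.085;o[2]=0
g=lambda p:np.round(((p-o)@x,(p-o)@y),4)
print('yaw',np.degrees(np.arctan2(x[1],x[0])),'o',o,'axle',o-.04*x)
print('wheel top l/r', px2w(c,322,150,.073),px2w(c,348,150,.073), (px2w(c,322,150,.07)+px2w(c,348,150,.07))/2)
print('ptr',g(px2w(c,383,93,.032)),'mark',g(px2w(c,388,73,.032)))
a=cv2.imread('pics/w2.png')[60:220,265:405]
cv2.imwrite('pics/z2.png',cv2.resize(a,None,fx=3.75,fy=3.75,interpolation=cv2.INTER_CUBIC))
```

```text
[0.40185394 0.09293071 0.01      ] [ 0.40945858 -0.01592156  0.01      ] 0.10911757551435236
yaw 3.9963043514037175 o [0.49044959 0.04442841 0.        ] axle [0.45054684 0.04164072 0.        ]
wheel top l/r [0.45660454 0.05240841 0.073     ] [0.45781054 0.03261187 0.073     ] [0.45702693 0.0424458  0.07      ]
ptr [ 0.0102 -0.0404] mark [ 0.0256 -0.044 ]
```

View pics/z2.png

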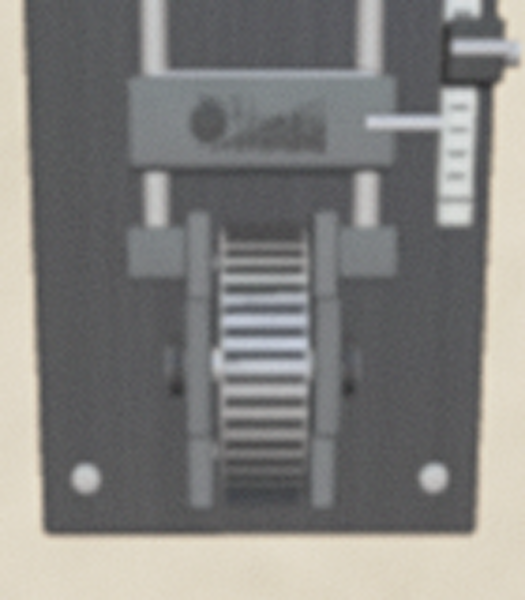

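Request:
{"api": "step_arm", "payload": {"steps": [[0.116, 0.017, 0.12, 0, 0, 0, 1], [0.116, 0.017, 0.24, 0, 0, 0, 1], [0.116, 0.017, 0.36, 0, 0, 0, 1], [0.116, 0.017, 0.43, 0, 0, 0, 1], [0.116, 0.017, 0.47, 0, 0, 0, 1], [0.116, 0.017, 0.47, 0, 0, 0, 1], [0.116, 0.017, 0.47, 0, 0, 0, 1], [0.116, 0.017, 0.47, 0, 0, 0, 1]]}}

```text
time_s: 4.95
position: [0.4372, 0.0396, 0.1073]
tcp_rot: [[0.998, 0.059, 0.001], [0.059, -0.998, -0.0], [0.001, 0.0, -1.0]]
force: [0.4, 0.4, -0.1]
opening: 0.003
grasp_force: 0.0
```

Request:
{"api": "step_arm", "payload": {"steps": [[0, 0, 0.01, 0, 0, 0, 1], [0, 0, 0.02, 0, 0, 0, 1], [0, 0, 0.028, 0, 0, 0, 1], [0, 0, 0.028, 0, 0, 0, 1], [0, 0, 0.028, 0, 0, 0, 1]]}}

```text
time_s: 5.37
position: [0.4367, 0.0393, 0.0983]
tcp_rot: [[0.998, 0.058, 0.0], [0.058, -0.998, -0.0], [0.0, 0.0, -1.0]]
force: [0.1, 0.3, 0.6]
opening: 0.007
grasp_force: 0.0
```

Request:
{"api": "step_arm", "payload": {"steps": [[0, 0, 0.004, 0, 0, 0, 1], [0, 0, 0.004, 0, 0, 0, 1], [0, 0, 0.004, 0, 0, 0, 1]]}}

```text
time_s: 5.62
position: [0.4367, 0.0393, 0.0972]
tcp_rot: [[0.998, 0.058, 0.0], [0.058, -0.998, -0.0], [0.0, 0.0, -1.0]]
force: [-0.5, 0.2, 4.0]
opening: 0.006
grasp_force: 1.8
```

Request:
{"api": "step_arm", "payload": {"steps": [[0.012, 0, 0, 0, 0, 0, 1], [0.024, 0, 0, 0, 0, 0, 1], [0.036, 0, 0, 0, 0, 0, 1], [0.048, 0, 0, 0, 0, 0, 1], [0.06, 0, 0, 0, 0, 0, 1], [0.072, 0, 0, 0, 0, 0, 1], [0.084, 0, 0, 0, 0, 0, 1], [0.09, 0, 0, 0, 0, 0, 1]]}}

```text
time_s: 6.28
position: [0.4647, 0.0409, 0.097]
tcp_rot: [[0.998, 0.057, 0.001], [0.057, -0.998, 0.0], [0.001, 0.0, -1.0]]
force: [-0.5, 0.5, 3.6]
opening: 0.007
grasp_force: 1.6
```

Request:
{"api": "step_arm", "payload": {"steps": [[0, 0, 0, 0, 0, 0, 1], [0, 0, 0, 0, 0, 0, 1]]}}

```text
time_s: 6.45
position: [0.4648, 0.0409, 0.0971]
tcp_rot: [[0.998, 0.057, 0.003], [0.057, -0.998, -0.0], [0.003, 0.0, -1.0]]
force: [1.9, 1.6, 3.5]
opening: 0.005
grasp_force: 1.8
```

Run:
```python
from h import *
s,c=wrist('w3.png');print(s['time_s'],s['position'],s['force'])
import pickle;im=c.pop('image');pickle.dump(c,open('w3.pkl','wb'))
print(w2px(c,[.50,0.005,.032]),w2px(c,[.515,0.005,.032]))
```

```text
6.45 [0.46483424 0.0408851  0.09707435] [1.89871715 1.57975864 3.49425339]
[402.68804421 209.1682947 ] [405.9088242  180.12499009]
```

View pics/w3.png

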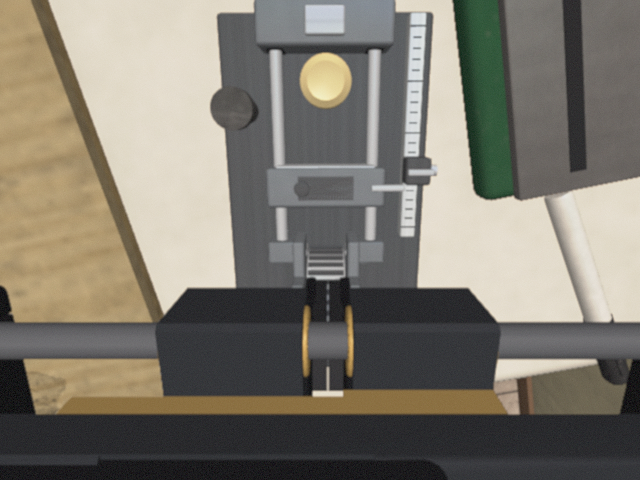

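The pointer is at about (395,188) and the mark at about (428,171), and the jaw has moved about 7 mm. I'll lift, go back, press again and measure.

Request:
{"api": "step_arm", "payload": {"steps": [[0, 0, -0.03, 0, 0, 0, 1], [0, 0, -0.03, 0, 0, 0, 1], [-0.05, 0, -0.03, 0, 0, 0, 1], [-0.093, 0, -0.03, 0, 0, 0, 1], [-0.093, 0, -0.03, 0, 0, 0, 1], [-0.093, 0, -0.01, 0, 0, 0, 1], [-0.093, 0, 0, 0, 0, 0, 1], [-0.093, 0, 0, 0, 0, 0, 1]]}}

```text
time_s: 7.17
position: [0.4365, 0.0391, 0.0965]
tcp_rot: [[0.998, 0.058, 0.0], [0.058, -0.998, -0.0], [0.0, 0.0, -1.0]]
force: [-0.2, 0.0, 4.4]
opening: 0.003
grasp_force: 2.1
```

```bash
cat >> h.py <<'E'
from scipy.signal import find_peaks
def gap():
    """pointer-to-mark distance along gauge x (m), from thin bright lines in the wrist picture"""
    s,c=wrist('gap.png'); im=c['image'].astype(float).mean(2)
    a=np.radians(3.6); x=np.array([np.cos(a),np.sin(a),0]); y=np.array([-x[1],x[0],0]); o=np.array([.4897,.0439,.032])
    t=np.arange(-.015,.05,.00025); r=[]
    for ys in (np.arange(-.037,-.032,.001),np.arange(-.0485,-.044,.001)):
        p=0
        for yy in ys:
            uv=np.array([w2px(c,o+x*q+y*yy) for q in t],np.float32)
            p=p+cv2.remap(im.astype(np.float32),uv[:,:1],uv[:,1:],cv2.INTER_LINEAR)[:,0]
        p/=len(ys); k,_=find_peaks(p,prominence=25); r.append([(round(1e3*t[i],2),int(p[i]),) for i in k])
        if 1:
            for j in range(len(k)):
                w=slice(max(k[j]-8,0),k[j]+9); q=np.clip(p[w]-p[w].max()*.6,0,None); r[-1][j]+=(round(1e3*(t[w]*q).sum()/q.sum(),2),)
    print(s['time_s'],s['position'],s['force'],'\nptr',r[0],'\nmark',r[1])
E
python3 -c "
from h import *
gap()"
```

```text
7.1667 [0.43650579 0.0391014  0.09649015] [-0.16716065  0.04029491  4.42655784] 
ptr [(np.float64(19.75), 209, np.float64(19.35))] 
mark [(np.float64(5.75), 142, np.float64(5.72)), (np.float64(27.75), 203, np.float64(27.41)), (np.float64(38.5), 141, np.float64(38.47))]
```

Request:
{"api": "step_arm", "payload": {"steps": [[0.012, 0, 0, 0, 0, 0, 1], [0.024, 0, 0, 0, 0, 0, 1], [0.036, 0, 0, 0, 0, 0, 1], [0.048, 0, 0, 0, 0, 0, 1], [0.06, 0, 0, 0, 0, 0, 1], [0.072, 0, 0, 0, 0, 0, 1], [0.08, 0, 0, 0, 0, 0, 1], [0.08, 0, 0, 0, 0, 0, 1]]}}

```text
time_s: 7.88
position: [0.4611, 0.0406, 0.0971]
tcp_rot: [[0.998, 0.057, 0.002], [0.057, -0.998, -0.0], [0.002, 0.0, -1.0]]
force: [1.0, -0.4, 3.8]
opening: 0.003
grasp_force: 1.9
```

```bash
python3 -c "
from h import *
gap()"
```

```text
7.8833 [0.4610676  0.0406371  0.09707988] [ 0.9603033  -0.37260966  3.80120299] 
ptr [(np.float64(26.0), 211, np.float64(25.84))] 
mark [(np.float64(-3.5), 143, np.float64(-3.65)), (np.float64(15.5), 145, np.float64(15.46)), (np.float64(27.5), 205, np.float64(27.04)), (np.float64(42.25), 144, np.float64(42.23))]
```

Request:
{"api": "step_arm", "payload": {"steps": [[0.006, 0, 0.001, 0, 0, 0, 1], [0.011, 0, 0.001, 0, 0, 0, 1], [0.015, 0, 0.001, 0, 0, 0, 1], [0.015, 0, 0.001, 0, 0, 0, 1]]}}

```text
time_s: 8.27
position: [0.4646, 0.0409, 0.0967]
tcp_rot: [[0.998, 0.057, 0.001], [0.057, -0.998, -0.0], [0.001, 0.0, -1.0]]
force: [1.1, -0.6, 3.1]
opening: 0.008
grasp_force: 1.8
```

Run:
```python
from h import *
gap()
a=cv2.imread('pics/gap.png')[120:240,330:490];cv2.imwrite('pics/z4.png',cv2.resize(a,None,fx=5,fy=5,interpolation=cv2.INTER_CUBIC))
```

```text
8.2667 [0.46456918 0.04088405 0.09667005] [ 1.05667894 -0.57983852  3.12632941] 
ptr [(np.float64(27.0), 211, np.float64(26.67))] 
mark [(np.float64(-3.0), 144, np.float64(-3.2)), (np.float64(16.0), 144, np.float64(15.97)), (np.float64(27.5), 205, np.float64(26.99)), (np.float64(42.75), 145, np.float64(42.75))]
```

View pics/z4.png

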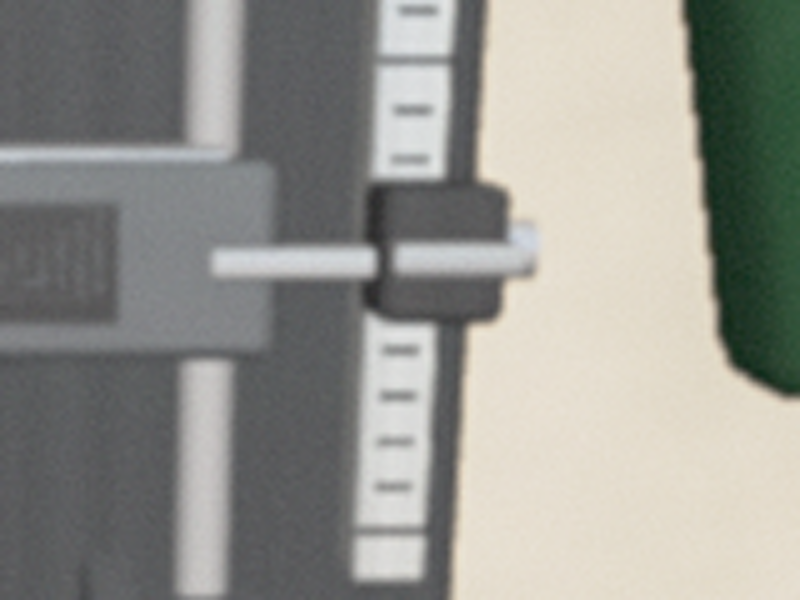

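The pointer (zoom row 261) is nearly in line with the mark (row 258), about 0.3 mm short. I'll roll about 1 mm more and lift.

Request:
{"api": "step_arm", "payload": {"steps": [[0.002, 0, 0.001, 0, 0, 0, 1], [0.004, 0, 0.001, 0, 0, 0, 1], [0.004, 0, 0.001, 0, 0, 0, 1]]}}

```text
time_s: 8.57
position: [0.4655, 0.041, 0.0963]
tcp_rot: [[0.998, 0.058, 0.0], [0.058, -0.998, -0.0], [0.0, 0.0, -1.0]]
force: [0.9, -0.2, 4.2]
opening: 0.006
grasp_force: 1.8
```

Request:
{"api": "step_arm", "payload": {"steps": [[0.004, 0, -0.02, 0, 0, 0, 1], [0.004, 0, -0.05, 0, 0, 0, 1], [0.004, 0, -0.1, 0, 0, 0, 1], [0.004, 0, -0.1, 0, 0, 0, 1], [0.004, 0, -0.1, 0, 0, 0, 1], [0.004, 0, -0.1, 0, 0, 0, 1]]}}

```text
time_s: 9.07
position: [0.4663, 0.0412, 0.1263]
tcp_rot: [[0.998, 0.058, -0.0], [0.058, -0.998, 0.0], [-0.0, -0.0, -1.0]]
force: [-1.1, 0.4, -0.2]
opening: 0.005
grasp_force: 0.0
```

Run:
```python
from h import *
gap();gap()
s,c=wrist('w5.png');u,v=w2px(c,[.516,0.003,.032]).astype(int)
a=c['image'][v-45:v+45,u-60:u+60,::-1];cv2.imwrite('pics/z5.png',cv2.resize(a,None,fx=6.6,fy=6.6,interpolation=cv2.INTER_CUBIC))
```

```text
9.0667 [0.46629269 0.04116537 0.12632694] [-1.14650457  0.38992391 -0.23746462] 
ptr [(np.float64(27.0), 209, np.float64(26.85))] 
mark [(np.float64(-5.25), 148, np.float64(-5.05)), (np.float64(5.75), 148, np.float64(5.74)), (np.float64(27.0), 201, np.float64(26.93)), (np.float64(40.0), 149, np.float64(39.98))]
9.1167 [0.46614278 0.04116162 0.12607451] [-0.89742302  0.12551828 -0.23731622] 
ptr [(np.float64(27.0), 210, np.float64(26.88))] 
mark [(np.float64(-5.5), 145, np.float64(-5.21)), (np.float64(15.75), 149, np.float64(15.72)), (np.float64(27.5), 203, np.float64(27.02))]
```

View pics/z5.png

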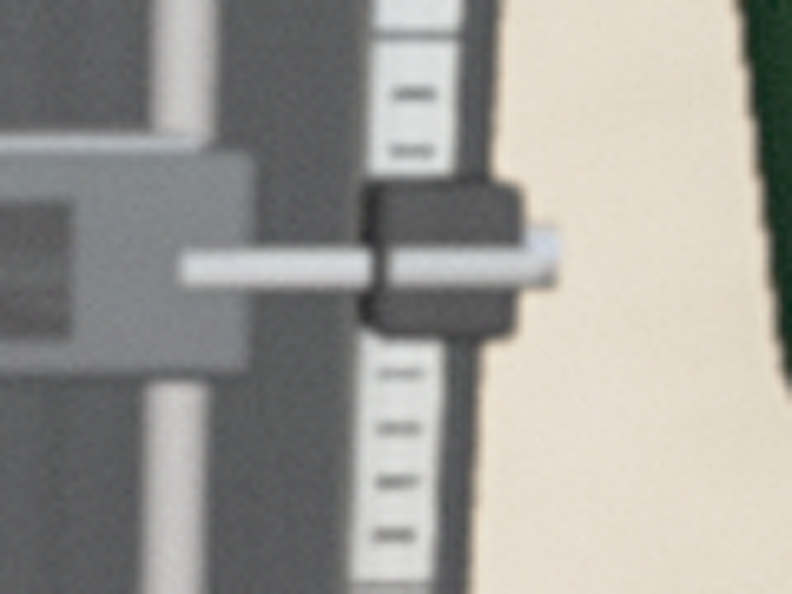

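The pointer and the mark form one straight line (zoom rows 267 and 266), 0.1 mm apart by the measurement. The finger is clear of the wheel.

```bash
python3 -c "
from rig import *
print(hand_in())"
```

```text
the job is handed in; nothing more can be done
None
```

The pointer now stands in line with the gauge mark, within about 0.1 mm by the wrist camera. The wheel was pressed with about 4 N, the finger is clear, and the job is handed in.

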